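Put the red vase away in the damp box

TASK

The unfired red clay vase is fragile: gripping lightly, lower it into the open damp box and set it down gently on the floor of the box, standing upright, without bumping or dropping it. Then slide the clear cover fully shut over it. Leave the grey vase standing where it is.

Things in the scene. Friction and masses are not known exactly. Their poses are not given: they have to be found in the camera images.
- red_vase: Unfired red clay vase, to put away: belly 76 mm across (widest at 34 mm height), neck 26 mm across from 67 to 104 mm, lip 30 mm at 108 mm, the top. Foot 44 mm across. 150 to 310 g. Origin: underside of the foot; z up the neck. Grip the neck. It cracks if gripped with over 50 N, pressed on the box with over 40 N, or moving over 0.5 m/s in the box (a free fall of 12 mm; a few mm do no harm).
- grey_vase: Grey clay vase of the same shape and size, standing near the red one; must stay where it is. Origin as for the red vase.
- box: Open-topped plywood damp box, fixed: outside 220 x 220, 140 mm high, walls and floor 12 mm (inside 196 x 196, 128 mm deep). Origin: centre of its underside; z up. On its own +y side two aluminium runners 208 mm apart go on 220 mm beyond the box at rim height to carry the open cover; guide strips on runners and side walls reach 152 mm above the table.
- box_in (a point): Centre of the inner floor of the box, 12 mm above the table; axes as the box.
- cover_panel (a joint): How far the clear cover is open, m: 0 = fully shut (end stop), 0.20 = fully open, growing along the box's own +y; starts at 0.15 to 0.20. Cover 204 (box x) by 216 mm (box y), 6 mm thick, top 147 mm above the table; the box's mouth is free from box y = -0.098 to joint - 0.108 m. Slides with about 2 N plus 8 N per m/s; stays where left.
- cover_handle (a point): Centre of the cover's blue upright handle block: 90 mm along box x, 16 mm thick along box y, 40 mm high, standing from 147 to 187 mm above the table in the middle of the cover. Push its face on the +y side towards the box's -y to shut the cover.
Not all that is in view belongs to the job. Leave any pink look-alike of the red_vase alone.

How it is judged:
By the outcome, as a careful person would: the job done as asked, in the order asked, and still so for the second after the job is handed in, with the robot touching nothing.
It also fails if it takes over 54 s, if anything falls off the work surface, if the arm or the gripper's body presses on something with over 40 N, if the wrist force passes 120 N, or if a joint passes its speed limit or range.

ROBOT

A 6-joint arm with a two-finger parallel gripper is mounted at the origin on the work surface. World frame = base frame: x ahead of the robot, y to its left, z up, the work surface at z = 0. Lengths are in m, angles in degrees, forces in N, time in s.
With the tool pointing down it reaches from about 0.3 to 0.875 m from the base axis. Payload 6.4 kg.
Tool frame: the origin (TCP) lies where the fingers leave the gripper's body, on its centre line; the fingertips stand 64 mm ahead of it and the grasp point (between the pads) lies 45 mm ahead of it (r.grasp_offset is the distance from the TCP to the grasp point, in m); z points along the fingers, y is the line along which they close (so a half turn about z gives the same grasp; the last joint's range is limited). The gripper opens to 88 mm and grips with 3 to 60 N. Pads are 18 mm wide; open, the fingers measure 123 mm over their backs; the gripper's body (75 mm by 187 mm) begins 45 mm behind the grasp point.
Start: joints at [-84.242, 10.359, 92.074, -0, 77.567, -11.82], TCP at [0.174, -0.548, 0.303] pointing down, gripper open.
Joint ranges: [-171.53, 171.53], [-51.25, 118.39], [17.06, 147.69], [-65.23, 245.23], [0, 150.52], [-178.68, 178.68]. Speed limits (degrees/s): [147.25, 147.25, 172.46, 180, 180, 180].

INTERFACE

Orientations are given as [roll, pitch, yaw] about the fixed x, y, z axes, in that order (R = Rz(yaw) Ry(pitch) Rx(roll)).
In Python, from rig import observe, viewer, order, r gives the robot as it stands. The module is installed in compiled form; this text tells all that it offers.
- The arm moves only by the tool step_arm, never from a script. Its argument "series" is a list of rows, each an object of numbers: "grip": the opening, from 0 (shut) to 1 (fully open); "x", "y", "z": the shift along the tool's x, y, z in cm; "spin": the turn about the tool's z in degrees. A call has 1 to 20 rows; each row is the pose to reach, as a shift and turn from the pose commanded when the call began, along the tool's axes at that moment; what a row does not reach only later rows make up. A row lasts 1/8 s, in which the tool goes at most 62.5 mm and 10.7 degrees, less where a joint would pass 70% of its speed; a pose out of reach is approached as far as the arm can. A call with a gripper value outside its range is refused whole. The fingers move at their own pace and stop on an object; "grip_force" is the grip in N (left out, the last holds). Time passes only in rows, so rows that repeat a pose let the fingers close. It gives the time, the measured TCP pose, the force, the opening and the grip force at its end, in the units of the state.
- observe(): the state, without advancing time (a new reading comes with each control period).
- viewer.grab_frame(name): name is "scene" or "side" or "wrist"; returns the picture (400x640x3 uint8, red, green, blue); there is no depth.
- viewer.camera_model(name): a dict with "fx", "fy", "cx", "cy" (pixels), "cam_to_world" (4x4, takes a point from camera to world coordinates). Camera axes: x right, y down, z forward; pixel columns grow to the right and rows downward; lengths in m; the calibration is good to about 2 mm. A picture is of the moment at which its call begins: read the wrist's pose just before it. camera_model takes no time and is no camera call; for the wrist camera it gives the pose at the moment of the call.
- order.finish_job(): hands the job in; it is judged then, once.
The state is a dict: "time_s": time; "joint_pos": joint angles; "joint_velocities": joint speeds; "tau": joint torques, N m; "ee_pos": TCP position; "tool_rot": TCP orientation; "contact_force": force on the tool from outside, world axes, zero at the start; "moment": the same for the moment, N m; "finger_gap": finger opening in m; "gripper_force": force on a finger pad.
Only numpy, scipy, OpenCV 4.12 (cv2) and the standard library are available. Lean on these libraries where they do the work, as an engineer would, in place of code of your own. Each camera call takes 0.05 s, during which the arm holds its last target. There are 200 camera calls.

## Working session

There is one attempt and no reset: what is moved stays moved. The work goes in short steps, Python scripts to look and compute and a tool call to move; the robot and the scene stay as the last step left them, time stands still between calls to the robot, and variables do not carry over. Pictures are saved under pics/ and viewed, at most 10 in all, crops included, and the job is handed in when it is done.

Besides the shell and the picture viewer there is one more tool, called after ">>>" in YAML: its name, and indented under it one key for each argument. step_arm: Moves the arm, as the interface text tells. Its arguments: {"type":"object","properties":{"series":{"type":"array","items":{"type":"object","properties":{"grip":{"type":"number"},"x":{"type":"number"},"y":{"type":"number"},"z":{"type":"number"},"spin":{"type":"number"}}}},"grip_force":{"type":"number"}},"required":["series"]}

```bash
mkdir -p pics
cat > h.py <<'E'
from rig import observe, viewer, order, r
import numpy as np, cv2, json, os
def snap(n,tag):
    m=viewer.camera_model(n); im=viewer.grab_frame(n)
    cv2.imwrite(f'pics/{tag}.png',im[:,:,::-1]); m={k:np.array(v).tolist() for k,v in m.items()}
    json.dump(m,open(f'pics/{tag}.json','w')); return im
def ray(tag,u,v):
    m=json.load(open(f'pics/{tag}.json')); T=np.array(m['cam_to_world'])
    d=T[:3,:3]@np.array([(u-m['cx'])/m['fx'],(v-m['cy'])/m['fy'],1]); return T[:3,3],d/np.linalg.norm(d)
def tri(*obs):
    A=np.zeros((3,3));b=np.zeros(3);R=[ray(*o) for o in obs]
    for c,d in R: P=np.eye(3)-np.outer(d,d);A+=P;b+=P@c
    p=np.linalg.solve(A,b); return p,[np.linalg.norm(np.cross(p-c,d))*1000 for c,d in R]
def atz(tag,u,v,z):
    c,d=ray(tag,u,v); return c+d*(z-c[2])/d[2]
def proj(tag,p):
    m=json.load(open(f'pics/{tag}.json')); T=np.array(m['cam_to_world'])
    q=T[:3,:3].T@(np.array(p)-T[:3,3]); return np.array([m['fx']*q[0]/q[2]+m['cx'],m['fy']*q[1]/q[2]+m['cy']])
E
python3 - <<'E'
from h import *
np.set_printoptions(precision=3,suppress=True)
o=observe(); print(o)
for n in('scene','side','wrist'): snap(n,n+'0'); print(json.load(open(f'pics/{n}0.json')))
E
```

```text
{'time_s': 0.0, 'joint_pos': array([-84.242,  10.401,  92.131,  -0.001,  77.567, -11.822]), 'joint_velocities': array([-0.005,  0.059,  0.008,  0.055, -0.012,  0.096]), 'tau': array([  0.001, -43.387, -34.185,   0.07 ,   0.039,  -0.   ]), 'ee_pos': array([ 0.174, -0.548,  0.302]), 'tool_rot': array([-179.903,   -0.019,   17.58 ]), 'contact_force': array([-0.326, -0.313, -0.961]), 'moment': array([-0.05 , -0.058, -0.043]), 'gripper_force': 0.0, 'finger_gap': 0.08772193555109173}
{'fx': 440.2937583992296, 'fy': 440.2937583992296, 'cx': 315.85000954140435, 'cy': 200.55032741924532, 'cam_to_world': [[-0.566575455566429, 0.7441608324873161, -0.35386001263420275, 0.8015167273052456], [0.8239660017926869, 0.5072145908630966, -0.25261311665342207, 0.08144329382081106], [-0.00850182565495868, -0.4346930114544818, -0.9005385637234902, 0.8214057446237327], [0.0, 0.0, 0.0, 1.0]]}
{'fx': 500.58280641993036, 'fy': 500.58280641993036, 'cx': 324.56255516015256, 'cy': 199.88412262460562, 'cam_to_world': [[-0.987350837310906, 0.14448675127063904, -0.06528325029216642, 0.5923542713800741], [0.15851873980166445, 0.9078551582028446, -0.38816339453402965, 0.22828532827914552], [0.0031832676835853724, -0.39360207117308854, -0.9192754083380615, 0.9895378102849246], [0.0, 0.0, 0.0, 1.0]]}
{'fx': 346.58675904381727, 'fy': 346.58675904381727, 'cx': 320.40917708615524, 'cy': 195.92466770738795, 'cam_to_world': [[0.30187163034137754, -0.9025096114576592, -0.3071643208798539, 0.2546243015474863], [-0.9533478545205253, -0.28617161430511817, -0.09609201552216481, -0.522458611892862], [-0.0011777419700307978, 0.3218418996845281, -0.946792693535023, 0.38393252405480127], [0.0, 0.0, 0.0, 1.0]]}
```

View pics/scene0.png

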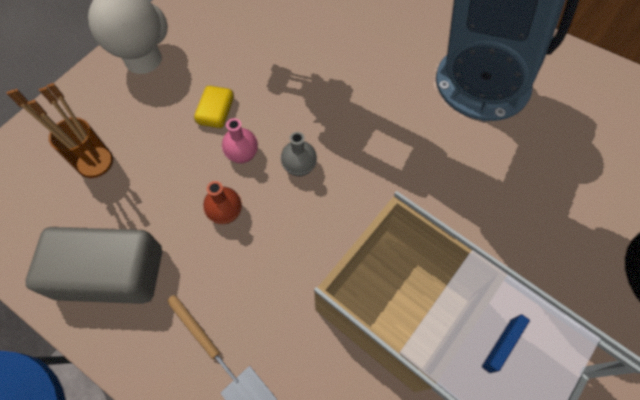

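View pics/side0.png

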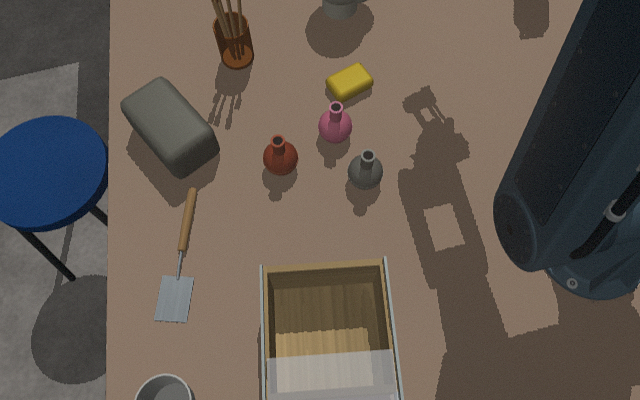

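Candidates: red vase scene (222,203) / side (280,157); pink look-alike scene (239,145) / side (335,125), to be left alone; grey vase scene (298,155) / side (366,170); also the brown-orange brush pot at scene (85,150). I choose the red one. I'll check it in a close crop.

Run:
```python
import cv2,numpy as np
a=cv2.imread('pics/scene0.png')[115:230,195:325];b=cv2.imread('pics/side0.png')[90:205,255:390]
cv2.imwrite('pics/c1.png',cv2.resize(np.hstack([a,b]),None,fx=3,fy=3,interpolation=2))
a=cv2.imread('pics/scene0.png')[185:400,310:640]
cv2.imwrite('pics/c2.png',cv2.resize(a,None,fx=2.4,fy=2.4,interpolation=2))
```

```text
(no output)
```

View pics/c1.png

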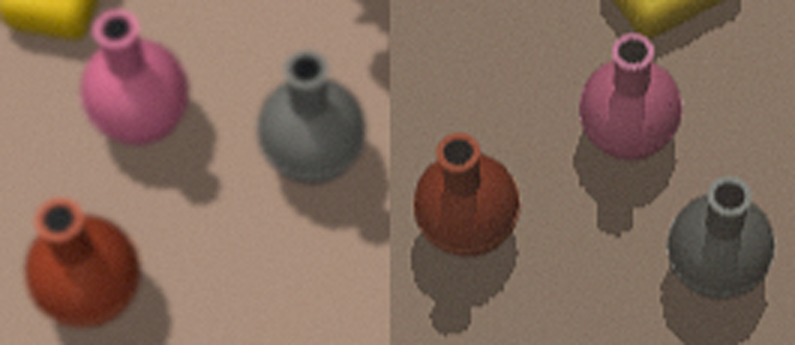

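View pics/c2.png

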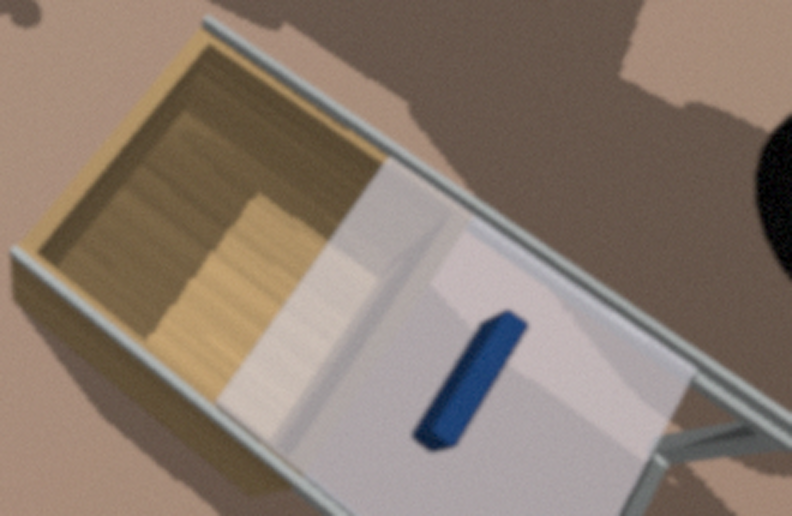

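The red vase is the darker red-brown one at the lower left of both crops. Its lip centres are at scene (214.7,187.7) and side (277.7,140.4). The second crop shows the box's −y wall at upper left, the cover edge running from (388,158) to (218,403), and the blue handle at about (470,380).

Run:
```python
from h import *
np.set_printoptions(precision=4,suppress=True)
for n,a,b in (('red',(214.7,187.7),(277.7,140.4)),('grey',(296.7,137.4),(367.7,155.4)),('pink',(233.7,124.4),(335.7,106.7))):
    print(n,tri(('scene0',*a),('side0',*b)))
f=lambda x,y:(310+x/2.4-.3,185+y/2.4-.3)
S=lambda x,y,z:print((x,y),atz('scene0',*f(x,y),z))
print('strip ends .152');S(208,20,.152);S(15,250,.152)
print('inner rim corners .14');S(212,47,.14);S(42,262,.14)
print('cover front .147');S(388,158,.147);S(218,403,.147)
print('cover back');S(695,372,.147)
print('handle top .187');S(515,312,.187);S(425,445,.187);S(508,311,.187);S(527,326,.187)
b=cv2.imread('pics/side0.png')[250:400,240:420]
cv2.imwrite('pics/c3.png',cv2.resize(b,None,fx=4,fy=4,interpolation=2))
```

```text
red (array([ 0.6026, -0.289 ,  0.1043]), [np.float64(0.7285237739284594), np.float64(0.7285237739286607)])
grey (array([ 0.4291, -0.227 ,  0.1056]), [np.float64(0.14044176473621517), np.float64(0.14044176473611847)])
pink (array([ 0.4732, -0.3497,  0.1045]), [np.float64(1.0292386715455581), np.float64(1.029238671545441)])
strip ends .152
(208, 20) [ 0.4497 -0.0013  0.152 ]
(15, 250) [ 0.6628 -0.0207  0.152 ]
inner rim corners .14
(212, 47) [0.4605 0.0103 0.14  ]
(42, 262) [ 0.6569 -0.0036  0.14  ]
cover front .147
(388, 158) [0.4692 0.1494 0.147 ]
(218, 403) [0.6696 0.1334 0.147 ]
cover back
(695, 372) [0.4891 0.3646 0.147 ]
handle top .187
(515, 312) [0.5339 0.2492 0.187 ]
(425, 445) [0.6314 0.237  0.187 ]
(508, 311) [0.5357 0.2455 0.187 ]
(527, 326) [0.5375 0.2582 0.187 ]
```

View pics/c3.png

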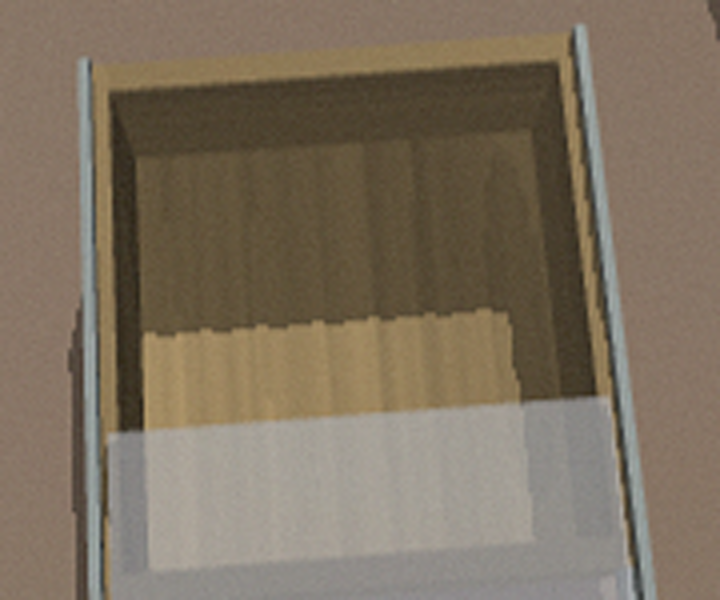

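```bash
cat >> h.py <<'E'
from scipy.spatial.transform import Rotation as Ro
def go(p,yaw=None):
    o=observe(); R=Ro.from_euler('xyz',[180,0,o['tool_rot'][2]],degrees=True)
    d=R.inv().apply(np.array(p)-o['ee_pos'])*100
    print('t',round(o['time_s'],2),'shift cm',d.round(2),'spin',None if yaw is None else round(o['tool_rot'][2]-yaw,2))
E
python3 - <<'E'
from h import *
np.set_printoptions(precision=4,suppress=True)
f=lambda x,y:(240+x/4-.4,250+y/4-.4)
for n,x,y,z in [('rim',110,92,.14),('rim',558,64,.14),('strip',84,59,.152),('strip',579,27,.152),('cover',108,434,.147),('cover',605,397,.147),('floor',136,157,.012),('floor',528,130,.012)]: print(n,atz('side0',*f(x,y),z))
g=lambda x,y:(310+x/2.4-.3,185+y/2.4-.3)
print(tri(('side0',*f(110,92)),('scene0',*g(42,262))),tri(('side0',*f(558,64)),('scene0',*g(212,47))))
print(tri(('side0',*f(108,434)),('scene0',*g(218,403))),tri(('side0',*f(605,397)),('scene0',*g(388,158))))
go([.6026,-.289,.30],86)
E
```

```text
rim [ 0.6524 -0.0104  0.14  ]
rim [0.4577 0.008  0.14  ]
strip [ 0.661  -0.0233  0.152 ]
strip [ 0.4472 -0.0037  0.152 ]
cover [0.6688 0.1318 0.147 ]
cover [0.4679 0.1494 0.147 ]
floor [ 0.6525 -0.0117  0.012 ]
floor [0.4589 0.0055 0.012 ]
(array([ 0.6544, -0.0074,  0.1379]), [np.float64(3.9984429567580637), np.float64(3.998442956758063)]) (array([0.4578, 0.0085, 0.1362]), [np.float64(1.5980881361905726), np.float64(1.598088136190573)])
(array([0.6692, 0.1326, 0.1476]), [np.float64(0.8924220256013898), np.float64(0.8924220256015588)]) (array([0.4676, 0.1494, 0.1441]), [np.float64(0.32106006882165067), np.float64(0.3210600688216838)])
t 0.15 shift cm [ 48.71 -11.72   0.2 ] spin -68.42
```

>>> step_arm:
  series:
    - {"x": 5,"y": -1.2,"z": 0,"spin": -9,"grip": 1}
    - {"x": 10,"y": -2.4,"z": 0,"spin": -19}
    - {"x": 16,"y": -3.8,"z": 0,"spin": -29}
    - {"x": 21,"y": -5.1,"z": 0,"spin": -39}
    - {"x": 27,"y": -6.5,"z": 0,"spin": -49}
    - {"x": 32,"y": -7.7,"z": 0,"spin": -59}
    - {"x": 38,"y": -9.1,"z": 0,"spin": -69}
    - {"x": 43,"y": -10.3,"z": 0,"spin": -69.4}
    - {"x": 46.5,"y": -11.2,"z": 0,"spin": -69.4}
    - {"x": 48.2,"y": -11.6,"z": 0.1,"spin": -69.4}
    - {"x": 48.7,"y": -11.7,"z": 0.2,"spin": -69.4}
    - {"x": 48.7,"y": -11.7,"z": 0.2,"spin": -69.4}
    - {"x": 48.7,"y": -11.7,"z": 0.2,"spin": -69.4}
  grip_force: 12

```text
invalid input at $.series[1]: expected keys grip, x, y, z, spin
```

Run:
```python
from h import *
o=observe();print(o['ee_pos'],o['tool_rot'],o['joint_pos'].round(1),o['contact_force'])
snap('wrist','w1')
print(proj('w1',[.6026,-.289,.106]), proj('w1',[.6026,-.289,.0]))
```

```text
[ 0.17366842 -0.54782754  0.30203678] [-1.79927003e+02 -1.53156730e-02  1.75809701e+01] [-84.2  10.4  92.1   0.   77.6 -11.8] [-0.97453597  0.32817629  0.12266292]
[   16.75174953 -1021.70160952] [ 147.00200619 -550.50284293]
```

View pics/w1.png

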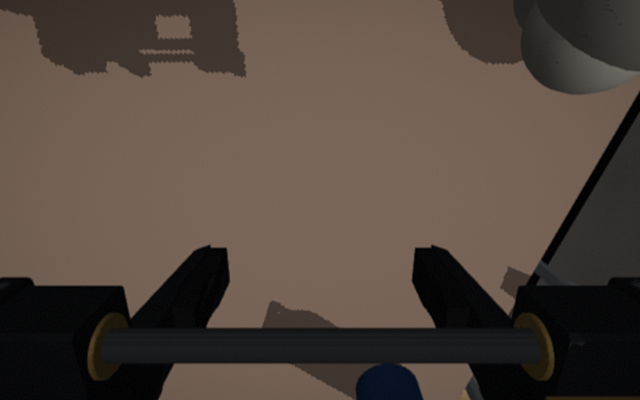

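The call was refused because every row needs all five keys. The picture therefore shows only the start pose, with the bust at the upper right (580,50), clear of my path.

>>> step_arm:
  series:
    - {"x": 5,"y": -1.2,"z": 0,"spin": -9,"grip": 1}
    - {"x": 10,"y": -2.4,"z": 0,"spin": -19,"grip": 1}
    - {"x": 16,"y": -3.8,"z": 0,"spin": -29,"grip": 1}
    - {"x": 21,"y": -5.1,"z": 0,"spin": -39,"grip": 1}
    - {"x": 27,"y": -6.5,"z": 0,"spin": -49,"grip": 1}
    - {"x": 32,"y": -7.7,"z": 0,"spin": -59,"grip": 1}
    - {"x": 38,"y": -9.1,"z": 0,"spin": -69,"grip": 1}
    - {"x": 43,"y": -10.3,"z": 0,"spin": -69.4,"grip": 1}
    - {"x": 46.5,"y": -11.2,"z": 0,"spin": -69.4,"grip": 1}
    - {"x": 48.2,"y": -11.6,"z": 0.1,"spin": -69.4,"grip": 1}
    - {"x": 48.7,"y": -11.7,"z": 0.2,"spin": -69.4,"grip": 1}
    - {"x": 48.7,"y": -11.7,"z": 0.2,"spin": -69.4,"grip": 1}
    - {"x": 48.7,"y": -11.7,"z": 0.2,"spin": -69.4,"grip": 1}
  grip_force: 12

```text
time_s: 1.82
ee_pos: [0.6017, -0.2906, 0.3008]
tool_rot: [-180.0, 0.0, 86.9]
contact_force: [-0.0, 0.5, -0.1]
finger_gap: 0.0885
gripper_force: 0.0
```

Run:
```python
from h import *
o=observe();print(o['ee_pos'],o['tool_rot'],o['joint_pos'].round(1),o['contact_force'])
snap('wrist','w2')
print(proj('w2',[.6026,-.289,.106]), proj('w2',[.6026,-.289,.0]))
```

```text
[ 0.60171038 -0.29056859  0.30079336] [-1.79984383e+02  1.09053462e-02  8.68940415e+01] [-35.9  22.1  77.6  -0.   80.3 -32.8] [-0.04538084  0.5396829  -0.07683047]
[320.49998346 182.60902641] [320.50400193 155.58182457]
```

View pics/w2.png

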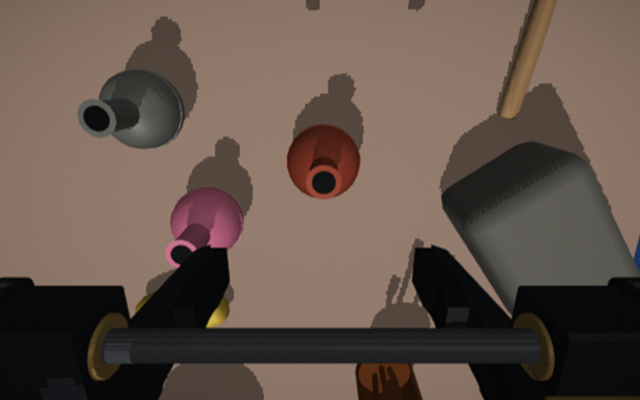

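The wrist view shows the red lip at (324,182), about 3 px right of the prediction, so the vase axis is at x≈0.605. The pink lip is at (181,253) and the grey at (97,118); both are clear of the fingers.

Run:
```python
from h import *
go([.605,-.289,.135],85)
```

```text
t 1.88 shift cm [ 0.17  0.31 16.59] spin 1.89
```

>>> step_arm:
  series:
    - {"x": 0.2,"y": 0.3,"z": 4,"spin": 1.9,"grip": 1}
    - {"x": 0.2,"y": 0.3,"z": 8,"spin": 1.9,"grip": 1}
    - {"x": 0.2,"y": 0.3,"z": 11,"spin": 1.9,"grip": 1}
    - {"x": 0.2,"y": 0.3,"z": 13.5,"spin": 1.9,"grip": 1}
    - {"x": 0.2,"y": 0.3,"z": 15.5,"spin": 1.9,"grip": 1}
    - {"x": 0.2,"y": 0.3,"z": 16.6,"spin": 1.9,"grip": 1}
    - {"x": 0.2,"y": 0.3,"z": 16.6,"spin": 1.9,"grip": 1}
    - {"x": 0.2,"y": 0.3,"z": 16.6,"spin": 1.9,"grip": 1}

```text
time_s: 2.88
ee_pos: [0.6062, -0.2881, 0.1359]
tool_rot: [179.9, 0.1, 85.1]
contact_force: [0.7, 0.5, 0.9]
finger_gap: 0.0879
gripper_force: 0.0
```

Run:
```python
from h import *
im=snap('wrist','w3').astype(int)
m=(im[:,:,0]>1.9*im[:,:,1])&(im[:,:,0]>60); ys,xs=np.nonzero(m); print(xs.min(),xs.max(),ys.min(),ys.max(),len(xs))
for y in range(100,400,12):
    x=np.nonzero(m[y])[0]
    if len(x): print(y,x.min(),x.max(),(x.min()+x.max())/2)
print(observe()['ee_pos'],observe()['tool_rot'],observe()['contact_force'])
```

```text
94 381 167 327 12476
172 293 342 317.5
184 273 360 316.5
196 262 371 316.5
208 256 377 316.5
220 253 381 317.0
232 252 381 316.5
244 253 380 316.5
256 256 377 316.5
268 263 371 317.0
280 101 360 230.5
292 125 345 235.0
304 127 352 239.5
316 130 353 241.5
[ 0.60633045 -0.28813496  0.13603172] [1.79897324e+02 6.30079125e-02 8.50823991e+01] [0.43709277 0.15942164 0.78603852]
```

View pics/w3.png

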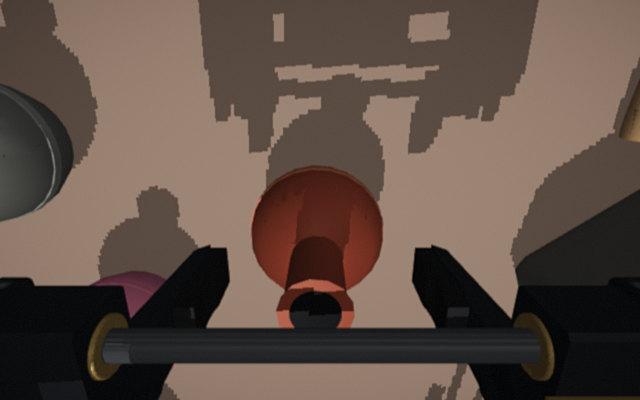

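Run:
```python
from h import *
o=observe();e=o['ee_pos']
for z in(.106,.034): 
  c=proj('w3',[e[0],e[1],z]); print(z,c)
print(atz('w3',316,306,.108),atz('w3',316.5,232,.034),e)
```

```text
0.106 [318.42938548 309.59460128]
0.034 [318.90672851 230.9964459 ]
[ 0.6057029 -0.2849543  0.108    ] [ 0.60488172 -0.28864951  0.034     ] [ 0.60633045 -0.28813496  0.13603172]
```

The vase sits about 1.3 mm to one side between the fingers. I'll correct that and close lightly.

>>> step_arm:
  series:
    - {"x": 0,"y": -0.14,"z": 0.1,"spin": 0,"grip": 1}
    - {"x": 0,"y": -0.14,"z": 0.1,"spin": 0,"grip": 0.5}
    - {"x": 0,"y": -0.14,"z": 0.1,"spin": 0,"grip": 0.4}
    - {"x": 0,"y": -0.14,"z": 0.1,"spin": 0,"grip": 0.35}
    - {"x": 0,"y": -0.14,"z": 0.1,"spin": 0,"grip": 0.3}
    - {"x": 0,"y": -0.14,"z": 0.1,"spin": 0,"grip": 0.25}
    - {"x": 0,"y": -0.14,"z": 0.1,"spin": 0,"grip": 0.2}
    - {"x": 0,"y": -0.14,"z": 0.1,"spin": 0,"grip": 0.1}
    - {"x": 0,"y": -0.14,"z": 0.1,"spin": 0,"grip": 0.1}
    - {"x": 0,"y": -0.14,"z": 0.1,"spin": 0,"grip": 0.1}
  grip_force: 12

```text
time_s: 4.18
ee_pos: [0.6043, -0.2876, 0.1336]
tool_rot: [-180.0, -0.0, 85.1]
contact_force: [0.2, -0.5, -0.9]
finger_gap: 0.026
gripper_force: 11.7
```

>>> step_arm:
  series:
    - {"x": 0,"y": 0,"z": -0.4,"spin": 0,"grip": 0.1}
    - {"x": 0,"y": 0,"z": -1,"spin": 0,"grip": 0.1}
    - {"x": 0,"y": 0,"z": -2,"spin": 0,"grip": 0.1}
    - {"x": 0,"y": 0,"z": -4,"spin": 0,"grip": 0.1}
    - {"x": 0,"y": 0,"z": -7,"spin": 0,"grip": 0.1}
    - {"x": 0,"y": 0,"z": -10,"spin": 0,"grip": 0.1}
    - {"x": 0,"y": 0,"z": -13,"spin": 0,"grip": 0.1}
    - {"x": 0,"y": 0,"z": -16,"spin": 0,"grip": 0.1}
    - {"x": 0,"y": 0,"z": -18,"spin": 0,"grip": 0.1}
    - {"x": 0,"y": 0,"z": -18.6,"spin": 0,"grip": 0.1}
    - {"x": 0,"y": 0,"z": -18.6,"spin": 0,"grip": 0.1}
    - {"x": 0,"y": 0,"z": -18.6,"spin": 0,"grip": 0.1}

```text
time_s: 5.68
ee_pos: [0.6038, -0.2873, 0.318]
tool_rot: [-179.9, -0.1, 85.1]
contact_force: [-0.9, 0.4, -2.1]
finger_gap: 0.0259
gripper_force: 11.7
```

Run:
```python
from h import *
o=observe();print(o['ee_pos'],o['contact_force'],o['moment'],o['gripper_force'],o['finger_gap'])
go([.5619,.0696,.32],85)
```

```text
[ 0.60383229 -0.28729064  0.31802551] [-0.91347987  0.44723065 -2.0937065 ] [-0.00523285 -0.09510768 -0.00296598] 11.659822433284717 0.025936174136067885
t 5.67 shift cm [35.2  -7.24 -0.2 ] spin 0.08
```

The vase is held with a 25.9 mm gap, about 2 N weight and a light grip. Next I carry it over the box mouth.

>>> step_arm:
  series:
    - {"x": 1,"y": -0.2,"z": 0,"spin": 0,"grip": 0.1}
    - {"x": 3,"y": -0.6,"z": 0,"spin": 0,"grip": 0.1}
    - {"x": 6,"y": -1.2,"z": 0,"spin": 0,"grip": 0.1}
    - {"x": 9.5,"y": -2,"z": 0,"spin": 0,"grip": 0.1}
    - {"x": 13,"y": -2.7,"z": 0,"spin": 0,"grip": 0.1}
    - {"x": 16.5,"y": -3.4,"z": 0,"spin": 0,"grip": 0.1}
    - {"x": 20,"y": -4.1,"z": 0,"spin": 0,"grip": 0.1}
    - {"x": 23.5,"y": -4.8,"z": 0,"spin": 0,"grip": 0.1}
    - {"x": 27,"y": -5.6,"z": 0,"spin": 0,"grip": 0.1}
    - {"x": 30,"y": -6.2,"z": 0,"spin": 0,"grip": 0.1}
    - {"x": 32.5,"y": -6.7,"z": 0,"spin": 0,"grip": 0.1}
    - {"x": 34.3,"y": -7.1,"z": 0,"spin": 0,"grip": 0.1}
    - {"x": 35.2,"y": -7.2,"z": 0,"spin": 0,"grip": 0.1}
    - {"x": 35.2,"y": -7.2,"z": 0,"spin": 0,"grip": 0.1}
    - {"x": 35.2,"y": -7.2,"z": 0,"spin": 0,"grip": 0.1}

```text
time_s: 7.55
ee_pos: [0.5629, 0.0686, 0.3196]
tool_rot: [-180.0, 0.0, 85.0]
contact_force: [-0.6, 0.2, -2.3]
finger_gap: 0.026
gripper_force: 11.7
```

Run:
```python
from h import *
o=observe();print(o['ee_pos'],o['tool_rot'],o['contact_force'],o['gripper_force'])
a=snap('scene','s4');b=snap('wrist','w4')
a=cv2.resize(a[150:400,270:640],None,fx=1.08*.999,fy=1.08,interpolation=2)
b=cv2.resize(b,(400,250)); w=np.zeros((250+270,400,3),np.uint8); w[:250]=b; w[250:]=a[:270,:400] if a.shape[1]>=400 else np.pad(a[:270],((0,0),(0,400-a.shape[1]),(0,0)))
cv2.imwrite('pics/c4.png',w[:,:,::-1])
for p in [(-.098,-.098),(.098,-.098),(-.1,.0445),(.1,.0445)]:
  bx=np.array([.9962,-.0872]);by=np.array([.0872,.9962]);q=np.array([.5643,.0965])+p[0]*bx+p[1]*by
  print(p,proj('w4',[*q,.14]),proj('s4',[*q,.14]))
```

```text
[0.56289358 0.06862415 0.31964966] [-1.79997950e+02  2.04805852e-02  8.50377829e+01] [-0.59544306  0.19074994 -2.27026547] 11.65904941073677
(-0.098, -0.098) [204.02252039 267.68822607] [397.24247616 202.37160061]
(0.098, -0.098) [432.45793098 267.75381121] [325.20823166 289.84674565]
(-0.1, 0.0445) [180.04062679  94.86017473] [470.30414008 251.69945745]
(0.1, 0.0445) [455.75849188  94.94312915] [399.6101124  351.62533638]
```

View pics/w4.png

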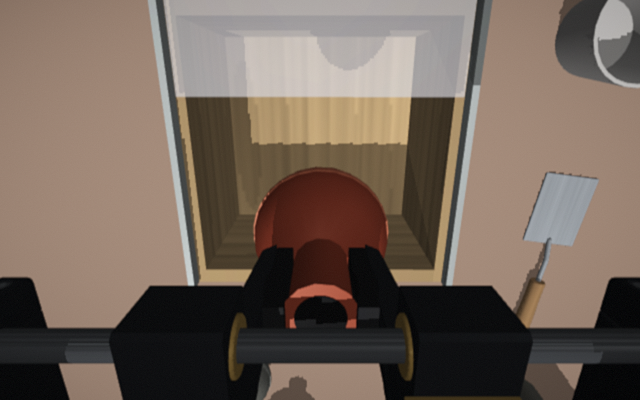

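The wrist view agrees with my box estimate: the inner −y rim runs from (205,268) to (435,268) and the cover edge is at row 97. The vase hangs upright at mid-mouth, so I lower it.

>>> step_arm:
  series:
    - {"x": 0.1,"y": 0,"z": 1,"spin": 0,"grip": 0.1}
    - {"x": 0.1,"y": 0,"z": 3,"spin": 0,"grip": 0.1}
    - {"x": 0.1,"y": 0,"z": 5,"spin": 0,"grip": 0.1}
    - {"x": 0.1,"y": 0,"z": 7,"spin": 0,"grip": 0.1}
    - {"x": 0.1,"y": 0,"z": 9,"spin": 0,"grip": 0.1}
    - {"x": 0.1,"y": 0,"z": 11,"spin": 0,"grip": 0.1}
    - {"x": 0.1,"y": 0,"z": 13,"spin": 0,"grip": 0.1}
    - {"x": 0.1,"y": 0,"z": 14.5,"spin": 0,"grip": 0.1}
    - {"x": 0.1,"y": 0,"z": 15.5,"spin": 0,"grip": 0.1}
    - {"x": 0.1,"y": 0,"z": 16.2,"spin": 0,"grip": 0.1}
    - {"x": 0.1,"y": 0,"z": 16.5,"spin": 0,"grip": 0.1}
    - {"x": 0.1,"y": 0,"z": 16.5,"spin": 0,"grip": 0.1}
    - {"x": 0.1,"y": 0,"z": 16.5,"spin": 0,"grip": 0.1}

```text
time_s: 9.28
ee_pos: [0.5632, 0.0703, 0.1553]
tool_rot: [179.9, -0.0, 85.1]
contact_force: [-0.1, -0.4, -2.0]
finger_gap: 0.0257
gripper_force: 11.6
```

>>> step_arm:
  series:
    - {"x": 0,"y": 0,"z": 0.1,"spin": 0,"grip": 0.1}
    - {"x": 0,"y": 0,"z": 0.2,"spin": 0,"grip": 0.1}
    - {"x": 0,"y": 0,"z": 0.3,"spin": 0,"grip": 0.1}
    - {"x": 0,"y": 0,"z": 0.4,"spin": 0,"grip": 0.1}
    - {"x": 0,"y": 0,"z": 0.5,"spin": 0,"grip": 0.1}
    - {"x": 0,"y": 0,"z": 0.5,"spin": 0,"grip": 0.1}
    - {"x": 0,"y": 0,"z": 0.5,"spin": 0,"grip": 0.1}

```text
time_s: 10.15
ee_pos: [0.5629, 0.0703, 0.1497]
tool_rot: [180.0, -0.0, 85.1]
contact_force: [0.1, -0.1, -2.1]
finger_gap: 0.0258
gripper_force: 11.6
```

>>> step_arm:
  series:
    - {"x": 0,"y": 0,"z": 0.05,"spin": 0,"grip": 0.1}
    - {"x": 0,"y": 0,"z": 0.1,"spin": 0,"grip": 0.1}
    - {"x": 0,"y": 0,"z": 0.15,"spin": 0,"grip": 0.1}
    - {"x": 0,"y": 0,"z": 0.2,"spin": 0,"grip": 0.1}
    - {"x": 0,"y": 0,"z": 0.2,"spin": 0,"grip": 0.1}
    - {"x": 0,"y": 0,"z": 0.2,"spin": 0,"grip": 0.1}

```text
time_s: 10.9
ee_pos: [0.5629, 0.0703, 0.1477]
tool_rot: [180.0, -0.0, 85.1]
contact_force: [-0.5, 0.4, -1.7]
finger_gap: 0.0257
gripper_force: 11.6
```

>>> step_arm:
  series:
    - {"x": 0,"y": 0,"z": 0.05,"spin": 0,"grip": 0.1}
    - {"x": 0,"y": 0,"z": 0.1,"spin": 0,"grip": 0.1}
    - {"x": 0,"y": 0,"z": 0.1,"spin": 0,"grip": 0.1}
    - {"x": 0,"y": 0,"z": 0.1,"spin": 0,"grip": 0.1}

```text
time_s: 11.4
ee_pos: [0.5629, 0.0703, 0.1467]
tool_rot: [-180.0, 0.0, 85.1]
contact_force: [-0.1, 0.0, -2.1]
finger_gap: 0.0256
gripper_force: 11.6
```

>>> step_arm:
  series:
    - {"x": 0,"y": 0,"z": 0.05,"spin": 0,"grip": 0.1}
    - {"x": 0,"y": 0,"z": 0.1,"spin": 0,"grip": 0.1}
    - {"x": 0,"y": 0,"z": 0.1,"spin": 0,"grip": 0.1}
    - {"x": 0,"y": 0,"z": 0.1,"spin": 0,"grip": 0.1}

```text
time_s: 11.9
ee_pos: [0.5628, 0.0703, 0.1457]
tool_rot: [-180.0, -0.0, 85.1]
contact_force: [0.2, 0.7, -2.5]
finger_gap: 0.026
gripper_force: 11.7
```

>>> step_arm:
  series:
    - {"x": 0,"y": 0,"z": 0.05,"spin": 0,"grip": 0.1}
    - {"x": 0,"y": 0,"z": 0.1,"spin": 0,"grip": 0.1}
    - {"x": 0,"y": 0,"z": 0.1,"spin": 0,"grip": 0.1}
    - {"x": 0,"y": 0,"z": 0.1,"spin": 0,"grip": 0.1}

```text
time_s: 12.4
ee_pos: [0.5632, 0.0703, 0.1454]
tool_rot: [180.0, -0.0, 85.1]
contact_force: [-2.0, 0.4, 5.5]
finger_gap: 0.0261
gripper_force: 12.2
```

The vase has touched down (7.6 N press). I'll ease off slightly, release and retreat upward.

>>> step_arm:
  series:
    - {"x": 0,"y": 0,"z": -0.05,"spin": 0,"grip": 0.1}
    - {"x": 0,"y": 0,"z": -0.05,"spin": 0,"grip": 0.3}
    - {"x": 0,"y": 0,"z": -0.05,"spin": 0,"grip": 0.35}
    - {"x": 0,"y": 0,"z": -0.05,"spin": 0,"grip": 0.5}
    - {"x": 0,"y": 0,"z": -0.05,"spin": 0,"grip": 0.7}
    - {"x": 0,"y": 0,"z": -0.05,"spin": 0,"grip": 0.8}
    - {"x": 0,"y": 0,"z": -0.05,"spin": 0,"grip": 0.8}
    - {"x": 0,"y": 0,"z": -0.05,"spin": 0,"grip": 0.8}
    - {"x": 0,"y": 0,"z": -1,"spin": 0,"grip": 0.8}
    - {"x": 0,"y": 0,"z": -3,"spin": 0,"grip": 0.8}
    - {"x": 0,"y": 0,"z": -6,"spin": 0,"grip": 0.8}
    - {"x": 0,"y": 0,"z": -10,"spin": 0,"grip": 0.8}
    - {"x": 0,"y": 0,"z": -14,"spin": 0,"grip": 0.8}
    - {"x": 0,"y": 0,"z": -17,"spin": 0,"grip": 0.8}
    - {"x": 0,"y": 0,"z": -18,"spin": 0,"grip": 0.8}
    - {"x": 0,"y": 0,"z": -18,"spin": 0,"grip": 0.8}

```text
time_s: 14.4
ee_pos: [0.5629, 0.0703, 0.325]
tool_rot: [179.9, 0.0, 85.1]
contact_force: [-0.7, -0.4, -0.0]
finger_gap: 0.0708
gripper_force: 0.0
```

Run:
```python
from h import *
np.set_printoptions(precision=4,suppress=True)
o=observe();print(o['ee_pos'],o['tool_rot'],o['contact_force'],o['finger_gap'])
im=snap('wrist','w5').astype(int)
m=((im[:,:,0]>1.9*im[:,:,1])&(im[:,:,0]>50)).astype(np.uint8)
n,l,s,c=cv2.connectedComponentsWithStats(m); i=1+s[1:,4].argmax(); print(s[i],c[i])
for y in range(s[i][1],s[i][1]+s[i][3],6):
    x=np.nonzero(l[y]==i)[0]; print(y,x.min(),x.max(),(x.min()+x.max())/2)
for z in(.12,.046): print(proj('w5',[.5628,.0703,z]))
# handle by blue, scene + wrist
for t in('w5',):
    b=((im[:,:,2]>1.5*im[:,:,0])&(im[:,:,2]>60)).astype(np.uint8); n,l,s,c=cv2.connectedComponentsWithStats(b)
    if n>1: i=1+s[1:,4].argmax(); print('blue',s[i],c[i])
```

```text
[0.5629 0.0703 0.325 ] [179.9461   0.0003  85.0772] [-0.675  -0.3972 -0.0093] 0.07075884720232278
[ 286  127   70   70 3424] [320.3254 159.1051]
127 315 327 321.0
133 300 340 320.0
139 294 347 320.5
145 290 351 320.5
151 287 353 320.0
157 286 354 320.0
163 286 354 320.0
169 287 354 320.5
175 288 352 320.0
181 292 349 320.5
187 297 343 320.0
193 307 334 320.5
[319.1752 181.0822]
[319.347  161.4884]
```

The vase stands upright and centred, with its belly at (320,160) as predicted. Next I move behind the handle with the fingers shut.

>>> step_arm:
  series:
    - {"x": 2,"y": 0,"z": 0,"spin": 0,"grip": 0}
    - {"x": 6,"y": 0,"z": 0,"spin": 0,"grip": 0}
    - {"x": 11,"y": 0,"z": 0,"spin": 0,"grip": 0}
    - {"x": 16,"y": 0,"z": 0,"spin": 0,"grip": 0}
    - {"x": 20,"y": 0,"z": 0,"spin": 0,"grip": 0}
    - {"x": 22.5,"y": 0,"z": 0,"spin": 0,"grip": 0}
    - {"x": 23,"y": 0,"z": 0,"spin": 0,"grip": 0}
    - {"x": 23,"y": 0,"z": 2,"spin": 0,"grip": 0}
    - {"x": 23,"y": 0,"z": 4.5,"spin": 0,"grip": 0}
    - {"x": 23,"y": 0,"z": 7,"spin": 0,"grip": 0}
    - {"x": 23,"y": 0,"z": 9,"spin": 0,"grip": 0}
    - {"x": 23,"y": 0,"z": 10.2,"spin": 0,"grip": 0}
    - {"x": 23,"y": 0,"z": 10.6,"spin": 0,"grip": 0}
    - {"x": 23,"y": 0,"z": 10.6,"spin": 0,"grip": 0}

```text
time_s: 16.2
ee_pos: [0.5829, 0.2994, 0.2191]
tool_rot: [180.0, -0.0, 85.1]
contact_force: [0.2, 0.4, -0.4]
finger_gap: 0.0004
gripper_force: 0.0
```

>>> step_arm:
  series:
    - {"x": -0.6,"y": 0,"z": 0,"spin": 0,"grip": 0}
    - {"x": -1.2,"y": 0,"z": 0,"spin": 0,"grip": 0}
    - {"x": -1.8,"y": 0,"z": 0,"spin": 0,"grip": 0}
    - {"x": -2.4,"y": 0,"z": 0,"spin": 0,"grip": 0}
    - {"x": -3,"y": 0,"z": 0,"spin": 0,"grip": 0}
    - {"x": -3.6,"y": 0,"z": 0,"spin": 0,"grip": 0}
    - {"x": -4.2,"y": 0,"z": 0,"spin": 0,"grip": 0}
    - {"x": -4.8,"y": 0,"z": 0,"spin": 0,"grip": 0}
    - {"x": -5.4,"y": 0,"z": 0,"spin": 0,"grip": 0}
    - {"x": -6,"y": 0,"z": 0,"spin": 0,"grip": 0}

```text
time_s: 17.45
ee_pos: [0.5774, 0.2393, 0.2188]
tool_rot: [-180.0, -0.0, 85.1]
contact_force: [-0.0, 1.9, 0.0]
finger_gap: 0.0003
gripper_force: 1.2
```

The fingers are in contact and the cover is sliding (about 2 N). I keep pushing.

>>> step_arm:
  series:
    - {"x": -0.7,"y": 0,"z": 0,"spin": 0,"grip": 0}
    - {"x": -1.4,"y": 0,"z": 0,"spin": 0,"grip": 0}
    - {"x": -2.1,"y": 0,"z": 0,"spin": 0,"grip": 0}
    - {"x": -2.8,"y": 0,"z": 0,"spin": 0,"grip": 0}
    - {"x": -3.5,"y": 0,"z": 0,"spin": 0,"grip": 0}
    - {"x": -4.2,"y": 0,"z": 0,"spin": 0,"grip": 0}
    - {"x": -4.9,"y": 0,"z": 0,"spin": 0,"grip": 0}
    - {"x": -5.6,"y": 0,"z": 0,"spin": 0,"grip": 0}
    - {"x": -6.3,"y": 0,"z": 0,"spin": 0,"grip": 0}
    - {"x": -7,"y": 0,"z": 0,"spin": 0,"grip": 0}
    - {"x": -7.7,"y": 0,"z": 0,"spin": 0,"grip": 0}
    - {"x": -8.4,"y": 0,"z": 0,"spin": 0,"grip": 0}
    - {"x": -9.1,"y": 0,"z": 0,"spin": 0,"grip": 0}
    - {"x": -9.8,"y": 0,"z": 0,"spin": 0,"grip": 0}
    - {"x": -10.4,"y": 0,"z": 0,"spin": 0,"grip": 0}
    - {"x": -11,"y": 0,"z": 0,"spin": 0,"grip": 0}
    - {"x": -11.4,"y": 0,"z": 0,"spin": 0,"grip": 0}
    - {"x": -11.6,"y": 0,"z": 0,"spin": 0,"grip": 0}
    - {"x": -11.8,"y": 0,"z": 0,"spin": 0,"grip": 0}

```text
time_s: 19.82
ee_pos: [0.5673, 0.122, 0.2187]
tool_rot: [180.0, -0.0, 85.1]
contact_force: [-1.7, 1.9, 0.4]
finger_gap: 0.0009
gripper_force: 1.1
```

>>> step_arm:
  series:
    - {"x": -0.1,"y": 0,"z": 0,"spin": 0,"grip": 0}
    - {"x": -0.2,"y": 0,"z": 0,"spin": 0,"grip": 0}
    - {"x": -0.3,"y": 0,"z": 0,"spin": 0,"grip": 0}
    - {"x": -0.4,"y": 0,"z": 0,"spin": 0,"grip": 0}

```text
time_s: 20.32
ee_pos: [0.567, 0.1181, 0.2186]
tool_rot: [-180.0, 0.0, 85.1]
contact_force: [-0.4, 2.7, -0.1]
finger_gap: 0.0008
gripper_force: 1.0
```

>>> step_arm:
  series:
    - {"x": -0.1,"y": 0,"z": 0,"spin": 0,"grip": 0}
    - {"x": -0.2,"y": 0,"z": 0,"spin": 0,"grip": 0}
    - {"x": -0.2,"y": 0,"z": 0,"spin": 0,"grip": 0}

```text
time_s: 20.7
ee_pos: [0.5668, 0.1159, 0.2187]
tool_rot: [-180.0, 0.0, 85.1]
contact_force: [-0.7, 1.3, -1.2]
finger_gap: 0.0002
gripper_force: 0.6
```

>>> step_arm:
  series:
    - {"x": -0.1,"y": 0,"z": 0,"spin": 0,"grip": 0}
    - {"x": -0.2,"y": 0,"z": 0,"spin": 0,"grip": 0}
    - {"x": -0.2,"y": 0,"z": 0,"spin": 0,"grip": 0}

```text
time_s: 21.08
ee_pos: [0.5666, 0.114, 0.2187]
tool_rot: [180.0, 0.0, 85.1]
contact_force: [0.5, 1.1, -1.1]
finger_gap: 0.0006
gripper_force: 0.7
```

>>> step_arm:
  series:
    - {"x": -0.05,"y": 0,"z": 0,"spin": 0,"grip": 0}
    - {"x": -0.1,"y": 0,"z": 0,"spin": 0,"grip": 0}
    - {"x": -0.1,"y": 0,"z": 0,"spin": 0,"grip": 0}

```text
time_s: 21.45
ee_pos: [0.5666, 0.1134, 0.2187]
tool_rot: [180.0, -0.0, 85.1]
contact_force: [0.3, 3.3, -1.9]
finger_gap: 0.0007
gripper_force: 2.0
```

>>> step_arm:
  series:
    - {"x": -0.05,"y": 0,"z": 0,"spin": 0,"grip": 0}
    - {"x": -0.1,"y": 0,"z": 0,"spin": 0,"grip": 0}
    - {"x": -0.1,"y": 0,"z": 0,"spin": 0,"grip": 0}

```text
time_s: 21.82
ee_pos: [0.5666, 0.1133, 0.2188]
tool_rot: [180.0, -0.1, 85.1]
contact_force: [2.0, 7.8, -1.7]
finger_gap: 0.0008
gripper_force: 4.1
```

The end stop is reached: force is rising with no motion. One more small push to make sure, then back off and up.

>>> step_arm:
  series:
    - {"x": -0.05,"y": 0,"z": 0,"spin": 0,"grip": 0}
    - {"x": -0.1,"y": 0,"z": 0,"spin": 0,"grip": 0}
    - {"x": -0.1,"y": 0,"z": 0,"spin": 0,"grip": 0}

```text
time_s: 22.2
ee_pos: [0.5665, 0.1132, 0.2188]
tool_rot: [180.0, -0.2, 85.1]
contact_force: [1.9, 11.8, -2.3]
finger_gap: 0.0002
gripper_force: 6.1
```

>>> step_arm:
  series:
    - {"x": 0.5,"y": 0,"z": 0,"spin": 0,"grip": 0}
    - {"x": 1.5,"y": 0,"z": 0,"spin": 0,"grip": 0}
    - {"x": 3,"y": 0,"z": 0,"spin": 0,"grip": 0}
    - {"x": 4,"y": 0,"z": -2,"spin": 0,"grip": 0}
    - {"x": 4,"y": 0,"z": -5,"spin": 0,"grip": 0}
    - {"x": 7,"y": 0,"z": -9,"spin": 0,"grip": 0}
    - {"x": 11,"y": 0,"z": -12,"spin": 0,"grip": 0}
    - {"x": 15,"y": 0,"z": -14,"spin": 0,"grip": 0}
    - {"x": 18,"y": 0,"z": -14,"spin": 0,"grip": 0}
    - {"x": 18,"y": 0,"z": -14,"spin": 0,"grip": 0}
    - {"x": 18,"y": 0,"z": -14,"spin": 0,"grip": 0}

```text
time_s: 23.58
ee_pos: [0.5816, 0.2903, 0.3582]
tool_rot: [-180.0, 0.1, 85.1]
contact_force: [0.6, -1.5, 1.0]
finger_gap: 0.0005
gripper_force: 0.0
```

Run:
```python
from h import *
o=observe();print(o['ee_pos'],o['contact_force'])
a=snap('scene','s6');b=snap('side','d6')
w=np.vstack([a[60:360,100:600],b[90:390,150:640][:, :490].repeat(1,0) if 0 else np.pad(b[90:390,150:640],((0,0),(0,10),(0,0)))])
cv2.imwrite('pics/c6.png',w[:,:,::-1])
```

```text
[0.58157384 0.29030059 0.3581548 ] [ 0.59865313 -1.47769596  0.98050616]
```

View pics/c6.png

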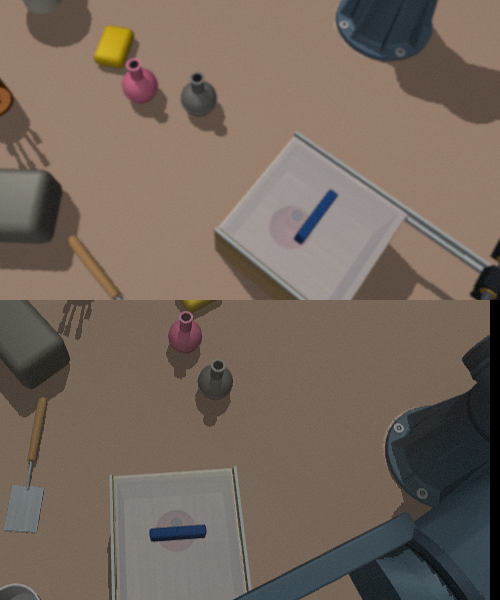

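The cover reaches the −y rim (front edge at the box wall, crop row ~475). The red vase stands upright beneath it at (290,225). The grey and pink vases haven't moved, and the arm is clear.

```bash
python3 -c "
from rig import order; print(order.finish_job())"
```

```text
the job is handed in; nothing more can be done
None
```

The red vase stands upright on the box floor, the cover is shut to its end stop, the grey vase is where it was, and the job was handed in at about 24 s; no verdict was returned.

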